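# Loosen a lens retaining ring by fingertip

## Robot

A 7-joint arm with a two-finger parallel gripper is mounted at the origin on a cart in front of the work surface, level with it; the furniture and walls round the work are solid. World frame = base frame: x ahead of the robot, y to its left, z up, the work surface at z = 0. Lengths are in m, angles in rad, forces in N, time in s.
With the tool pointing down it reaches from about 0.4 to 0.85 m from the base axis. Payload 10.4 kg.
Tool frame: the origin (TCP) lies on the centre line of the jaws, within the pads' length; the fingertips stand 17 mm ahead of it and the grasp point (between the pads) lies 2 mm behind it (manip.tcp_to_tips is the distance from the TCP to the fingertips, in m); z points along the fingers, x is the direction in which the jaws open and shut, and the axes are right-handed (so a half turn about z gives the same grasp; the last joint's range is limited). The gripper opens to 85 mm and grips with 20 to 120 N. Pads are 22 mm wide; open, the fingers measure 114 mm over their backs; the gripper's body (76 mm by 85 mm) begins 54 mm behind the grasp point. The pads swing forward as they close: fully open they stand 13 mm farther back than shut.
Start: joints at [1.125, 0.332, -0.065, 1.46, 0.022, 1.35, -0.088], TCP at [0.256, -0.57, 0.248] pointing down, gripper open.
Joint ranges: [-2.6, 2.6], [-0.5, 2.12], [-1.47, 1.34], [0.16, 2.42], [-1.27, 4.41], [0.06, 2.06], [-2.6, 2.6]. Speed limits (rad/s): [2.22, 2.22, 2.79, 2.79, 3.14, 3.14, 3.14].

## Interface

Orientations are given as a unit quaternion [x, y, z, w].
In Python, from workcell import manip gives the robot as it stands.
- The arm moves only by the shell command python3 -m pendant 'ROWS' [FORCE]. ROWS is JSON, a list of rows, each a list of 3 entries, a list of its own where there are three numbers: the shift along the world's x, y, z in cm, then the turn, a rotation vector about the world's x, y, z in degrees, then the closure in counts, from 0 (fully open) to 255 (shut). A call has 1 to 12 rows; each row shifts and turns the pose as measured when the row begins; what a row does not reach is not made up. A row lasts 1/8 s, in which the tool goes at most 62.5 mm and 10.7 degrees, less where a joint would pass 70% of its speed; a pose out of reach is approached as far as the arm can. A call is refused whole if a number of a shift passes 6.25 or a number of a turn 10.7, either way. A call with a gripper value outside its range is refused whole. The fingers move at their own pace and stop on an object; FORCE is the grip in N (left out, the last holds). Time passes only in rows, so rows that do not move let the fingers close. It gives the time, the measured TCP pose, the force and the opening at its end, in the units of the state.
- manip.get_obs(): the state, without advancing time (a new reading comes with each control period).
- manip.camera(name): name is "scene" or "side" or "wrist"; returns a dict with "pixels" (384x512x3 uint8, red, green, blue), "range_z" (384x512 float32, m along the optical axis (not along the pixel's ray), 0 where there is no reading), "K" (3x3 intrinsics, pixels), "dist" ([k1, k2, p1, p2, k3] as OpenCV has them; the pictures are not rectified), "origin" and "rotation" of the camera in the world; the wrist camera has in their place "hand_eye" (4x4, takes a point from camera to tool coordinates, whose origin is the TCP and whose axes are the tool frame's). Camera axes: x right, y down, z forward; pixel columns grow to the right and rows downward; lengths in m; the calibration is good to about 2 mm. A picture is of the moment at which its call begins: read the wrist's pose just before it.
- manip.hand_in(): hands the job in, once; it reports no verdict.
The state is a dict: "clock": time; "joint_pos": joint angles; "joint_velocities": joint speeds; "tau": joint torques, N m; "position": TCP position; "ee_rot": TCP orientation; "ft_force": force on the tool from outside, world axes, zero at the start; "torque": the same for the moment, N m; "grip_width": opening from 0.0 (shut) to 1.0 (fully open).
Only numpy, scipy, OpenCV 4.12 (cv2) and the standard library are available. Lean on these libraries where they do the work, as an engineer would, in place of code of your own. Each camera call takes 0.05 s, during which the arm holds its last target.

## Task

Loosen the black knurled retaining ring of the lens cell: the white mark on the ring stands a little past the red line on the stand; roll the rim round anticlockwise (seen from above) with a fingertip, or the outside of the fingers, until the mark has come round to the red line for the second time, and leave it there. Push gently, grip nothing, keep off the glass, and leave the things around it where they are.

Things in the scene. Friction and masses are not known exactly. Their poses are not given: they have to be found in the camera images.
- lens_stand: Foot, 124 mm in diameter, of a round aluminium service stand screwed to the worktop. On it, on a black rubber mount, sits the lens cell with a flange 126 mm in diameter, its top 38 mm above the worktop. The mount lets the cell and ring give sideways, 1 mm for 1.5 N, up to 10 mm, and springs back. Origin: centre of the underside, on the ring's axis at rest; the red line lies on its -x side.
- ring_centre (a point): Point on the upright axis of the retaining ring, 55 mm above the worktop, at mid height of the rim; it does not turn. The black ring is 100 mm in diameter over 24 upright grey ribs (each 5 mm wide, standing 2 mm out from the 96 mm core); its rim reaches from 40 to 70 mm above the worktop.
- index_line (a point): Red index line, 6 mm wide, radial on top of the flange and down its edge; this point is its middle, 57.5 mm from the ring's axis, 38 mm above the worktop.
- ring_mark (a point): White mark, 7 mm wide, radial on the top face of the ring and down its rim; this point is on the top face, 44 mm from the axis, 70 mm above the worktop. It turns with the ring.
- retaining_ring (a joint): Turn of the black ribbed retaining ring about the upright axis, in rad, growing anticlockwise seen from above (loosening). 0, 2 pi and 4 pi: white mark at the red line; it starts between 0.45 and 1.4, past the line, and counts on through the turns, to a stop at 6 pi. It does not rise. It turns against light friction, about 0.08 N m (1.6 N at the rim), and stays where it is left.
- lens: Green-tinted glass lens in the middle of the ring, 72 mm in diameter, its slightly domed top about 66 mm above the worktop, 4 mm below the top of the ring; must not be touched. Origin: centre of its underside.
- dish_a: Bystander: petri dish, 69 mm wide, 16 mm high; loose, to be left alone. Origin: centre of its underside.
- vial_s67: Bystander: glass vial with a black cap, 17 mm wide, 47 mm high, standing; loose, to be left alone. Origin: centre of its underside.
- forceps: Bystander: steel forceps lying flat, 125x13x8 mm; loose, to be left alone. Origin: centre of its underside.
- reagent_1: Bystander: brown reagent bottle with a blue cap, 42 mm wide, 77 mm high; loose, to be left alone. Origin: centre of its underside.
- reagent_0: Bystander: brown reagent bottle with a black cap, 48 mm wide, 85 mm high; loose, to be left alone. Origin: centre of its underside.

How it is judged:
On the way, in this order (a step that is already met when the one before it is completed fails the run):
1. the mark has come round to the red line the first time (value of joint retaining_ring above 6.08319 rad), for 0.05 s.
2. the mark has come round to the red line the second time (value of joint retaining_ring between 12.3664 and 12.7664 rad), for 0.2 s.
At the end, for the whole second after the job is handed in: The ring rests with its white mark at the red line (within 0.2 rad, about 10 mm at the rim) after coming round to it for the second time (joint at 4 pi) (all of step 2 and velocity of joint retaining_ring between -0.05 and 0.05 rad/s); the robot touches nothing.
It fails at once if the lens glass is touched (contact force between any of the fingers, the arm and lens above 0.3 N).
It fails at once if the ring is pushed harder than 40 N (contact force between the fingers and retaining_ring above 40 N).
It fails at once if a bystander is moved or lifted by more than 15 mm (distance of any of dish_a, vial_s67, forceps, reagent_1, reagent_0 from where it was at the start of the episode above 0.015 m).
It also fails if it takes over 72 s, if anything falls off the work surface, if the arm or the gripper's body presses on something with over 40 N, if the wrist force passes 120 N, or if a joint passes its speed limit or range.

## Working session

There is one attempt and no reset: what is moved stays moved. The work goes in short steps, Python scripts to look and compute and a shell command to move; the robot and the scene stay as the last step left them, time stands still between calls to the robot, and variables do not carry over. Pictures are saved under pics/ and viewed, and the job is handed in when it is done.

```bash
mkdir -p pics
cat > h.py <<'E'
import numpy as np,cv2
from workcell import manip
from scipy.spatial.transform import Rotation as R
E
python3 - <<'E'
from h import *
o=manip.get_obs();print(o)
for n in ["scene","side","wrist"]:
    c=manip.camera(n);cv2.imwrite(f"pics/{n}0.png",c["pixels"][:,:,::-1])
    np.savez(f"{n}0.npz",**{k:v for k,v in c.items()})
    print(n,c["K"].tolist(),c["dist"],c.get("origin"),c.get("rotation"),c.get("hand_eye"))
E
ls
```

```text
{'clock': 0.0, 'joint_pos': array([ 1.12543108,  0.33287641, -0.06468199,  1.46092899,  0.02158207,
        1.34985053, -0.08850245]), 'joint_velocities': array([ 6.31364198e-04,  1.19076888e-03,  3.45400373e-04, -2.36539950e-04,
       -1.34523584e-04,  5.04962193e-05, -1.65761724e-03]), 'tau': array([-5.06310171e-04, -6.25442505e+01,  4.84480674e-02, -3.91605806e+01,
        1.59984932e-02,  9.83984792e-03, -1.11489530e-04]), 'position': array([ 0.2562848 , -0.56967536,  0.24751889]), 'ee_rot': array([ 8.39726351e-01, -5.43009381e-01, -5.87747821e-04, -3.50624010e-04]), 'ft_force': array([-0.09777449, -0.38850577,  0.7038588 ]), 'torque': array([-0.00955674, -0.00535487, -0.05134982]), 'grip_width': 1.000324730996969}
scene [[382.90230373103327, 0.0, 254.84927590823887], [0.0, 382.90230373103327, 190.8853247445409], [0.0, 0.0, 1.0]] [-0.10712284  0.          0.          0.          0.        ] [ 0.23314901 -0.26705202  0.71111356] [ 0.8993353  -0.23908617  0.09245453 -0.35424001] None
side [[478.49533729289936, 0.0, 250.84021427048], [0.0, 478.49533729289936, 190.63299259026653], [0.0, 0.0, 1.0]] [0.0635018 0.        0.        0.        0.       ] [-0.30248149  0.43698343  0.72171606] [-0.56468754  0.69343917 -0.3440253   0.28621093] None
wrist [[327.6176422611806, 0.0, 255.54437362581874], [0.0, 327.6176422611806, 191.3492646840241], [0.0, 0.0, 1.0]] [-0.08712511  0.          0.          0.          0.        ] None None [[ 9.99998511e-01 -6.23250944e-04 -1.60940797e-03  2.71525599e-04]
 [ 1.03556655e-03  9.62679369e-01  2.70642494e-01 -6.84217427e-02]
 [ 1.38066566e-03 -2.70643757e-01  9.62678581e-01 -1.26189855e-01]
 [ 0.00000000e+00  0.00000000e+00  0.00000000e+00  1.00000000e+00]]
h.py
pics
scene0.npz
side0.npz
wrist0.npz
```

View pics/scene0.png

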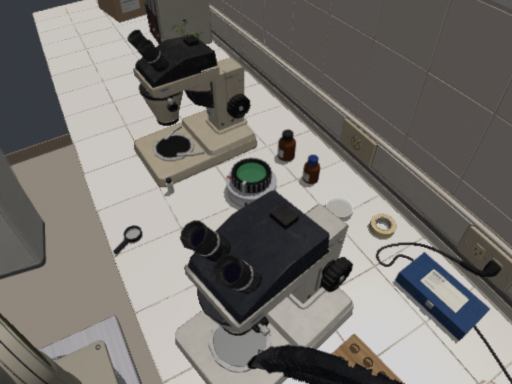

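View pics/side0.png

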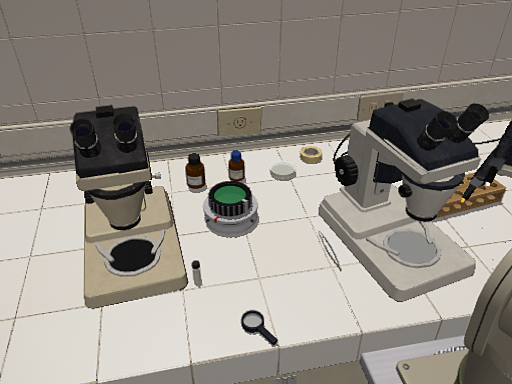

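View pics/wrist0.png

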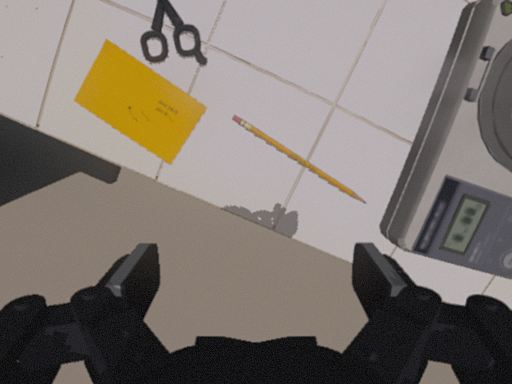

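The scene view shows the ring at about (251,178) between two microscopes, with the bottles at (287,145) and (312,170). In the side view the ring is at (230,198), the vial at (197,272) and the forceps at (330,250). Next I'll compute 3D positions.

```bash
cat >> h.py <<'E'
def cloud(c,T=None):
    K=np.array(c["K"]);d=np.array(c["dist"]);z=c["range_z"]
    h,w=z.shape;u,v=np.meshgrid(np.arange(w),np.arange(h))
    p=cv2.undistortPoints(np.stack([u,v],-1).reshape(-1,1,2).astype(float),K,d).reshape(h,w,2)
    P=np.dstack([p[...,0]*z,p[...,1]*z,z])
    if T is None:
        r=np.array(c["rotation"]);Rm=R.from_quat(r).as_matrix() if r.size==4 else r
        return P@Rm.T+np.array(c["origin"])
    return P@T[:3,:3].T+T[:3,3]
def proj(c,X):
    Rm=R.from_quat(np.array(c["rotation"])).as_matrix()
    q=(np.atleast_2d(X)-c["origin"])@Rm
    return cv2.projectPoints(q,np.zeros(3),np.zeros(3),np.array(c["K"]),np.array(c["dist"]))[0].reshape(-1,2)
E
python3 - <<'E'
from h import *
for n,pts in [("scene",[(251,176),(287,145),(312,170),(340,210),(169,182),(200,200)]),("side",[(230,196),(195,172),(236,166),(283,171),(197,272),(330,250),(260,260)])]:
    c=np.load(n+"0.npz");P=cloud(c);
    for u,v in pts: print(n,u,v,P[v,u].round(4))
    # ring band z 0.06..0.075
    u,v=pts[0]
    C=P[v,u][:2]
    d=np.hypot(P[...,0]-C[0],P[...,1]-C[1])
    for lo,hi in[(.066,.075),(.034,.041)]:
        m=(P[...,2]>lo)&(P[...,2]<hi)&(d<.08)
        Q=P[m];
        if m.sum()>10:
            ce,r=cv2.minEnclosingCircle(Q[:,:2].astype(np.float32));print(lo,m.sum(),ce,r)
    img=c["pixels"][:,:,::-1];
    w=45;cv2.imwrite(f"pics/{n}crop.png",cv2.resize(img[v-w:v+w,u-60:u+60],None,fx=6,fy=6,interpolation=cv2.INTER_CUBIC))
    # height map
E
```

```text
scene 251 176 [0.5465 0.3048 0.0632]
scene 287 145 [0.6901 0.3665 0.0545]
scene 312 170 [0.6964 0.2609 0.0481]
scene 340 210 [0.6967 0.1409 0.0163]
scene 169 182 [0.3726 0.4091 0.0388]
scene 200 200 [ 0.4264  0.3529 -0.0032]
0.066 387 (0.5523022413253784, 0.3176354765892029) 0.04969633370637894
0.034 410 (0.552097737789154, 0.31622248888015747) 0.06299440562725067
side 230 196 [0.5441 0.319  0.068 ]
side 195 172 [0.675  0.3847 0.0547]
side 236 166 [0.6883 0.2803 0.049 ]
side 283 171 [0.6871 0.1575 0.0168]
side 197 272 [0.3646 0.4157 0.0302]
side 330 250 [0.3978 0.1281 0.0012]
side 260 260 [0.399  0.2815 0.0014]
0.066 654 (0.5532082915306091, 0.31860798597335815) 0.050641972571611404
0.034 499 (0.5511489510536194, 0.32039424777030945) 0.06342186033725739
```

```bash
python3 - <<'E'
from h import *
# top-down height map + colour, 2mm/px , x up, y left ; region x .1-.9, y -.6...4
for n in ["scene","side"]:
    c=np.load(n+"0.npz");P=cloud(c).reshape(-1,3);col=c["pixels"].reshape(-1,3)
    im=np.zeros((400,500,3),np.uint8);H=np.full((400,500),-1.)
    ok=(c["range_z"].reshape(-1)>0)
    o=np.argsort(P[:,2])
    for i in o:
        if not ok[i]:continue
        r=int((0.9-P[i,0])/.002);q=int((0.3-P[i,1])/.002)
        if 0<=r<400 and 0<=q<500: im[r:r+2,q:q+2]=col[i][::-1];H[r:r+2,q:q+2]=P[i,2]
    for k in range(0,400,50): cv2.putText(im,f"{.9-k*.002:.1f}",(0,k+8),0,.35,(0,0,255))
    for k in range(0,500,50): cv2.putText(im,f"{.3-k*.002:.1f}",(k,395),0,.35,(0,0,255))
    Hc=cv2.applyColorMap(np.clip(H*255/.4,0,255).astype(np.uint8),cv2.COLORMAP_JET)
    cv2.imwrite(f"pics/top_{n}.png",im);cv2.imwrite(f"pics/toph_{n}.png",Hc)
E
python3 - <<'E'
from h import *
acc=np.full((450,450),-1.);im=np.zeros((450,450,3),np.uint8)
for n in ["scene","side"]:
    c=np.load(n+"0.npz");P=cloud(c).reshape(-1,3);col=c["pixels"].reshape(-1,3)
    ok=(c["range_z"].reshape(-1)>0)
    for i in np.argsort(P[:,2]):
        if not ok[i]:continue
        r=int((0.9-P[i,0])/.002);q=int((0.75-P[i,1])/.002)
        if 0<=r<449 and 0<=q<449 and P[i,2]>=acc[r,q]-.003: im[r:r+2,q:q+2]=col[i][::-1];acc[r:r+2,q:q+2]=P[i,2]
Hc=cv2.applyColorMap(np.clip(acc*255/.4,0,255).astype(np.uint8),cv2.COLORMAP_JET)
for a in (im,Hc):
  for k in range(0,450,50): cv2.putText(a,f"{.9-k*.002:.1f}",(0,k+5),0,.35,(0,0,255));cv2.putText(a,f"{.75-k*.002:.2f}",(k,445),0,.35,(0,0,255))
cv2.imwrite("pics/top.png",im);cv2.imwrite("pics/toph.png",Hc)
E
```

```text
(no output)
```

View pics/top.png

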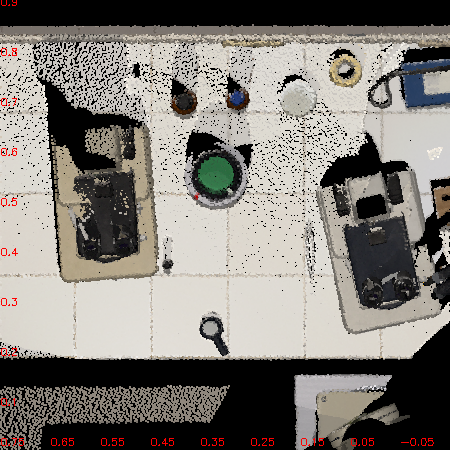

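View pics/toph.png

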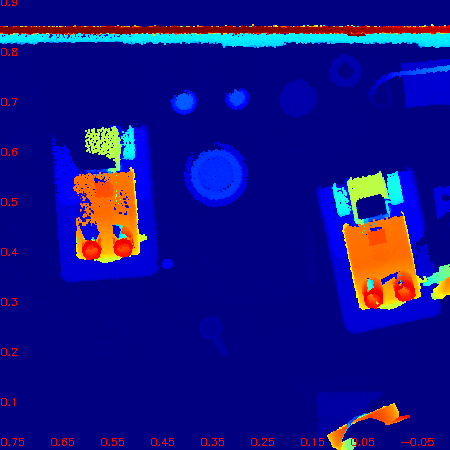

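View pics/sidecrop.png

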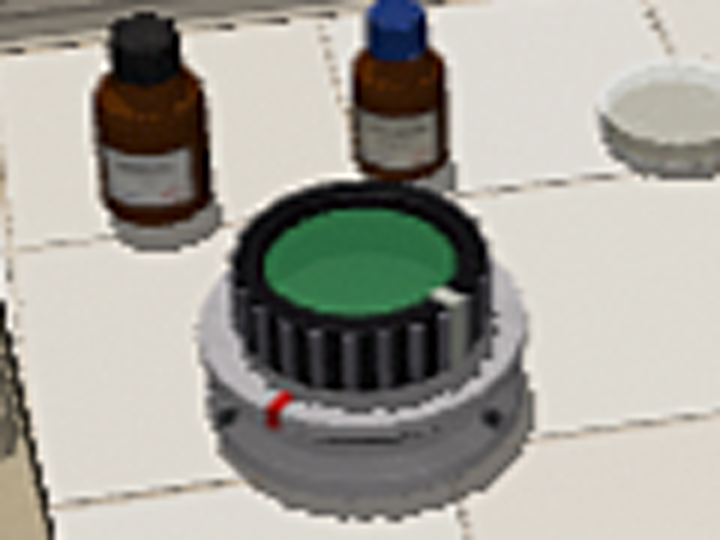

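View pics/scenecrop.png

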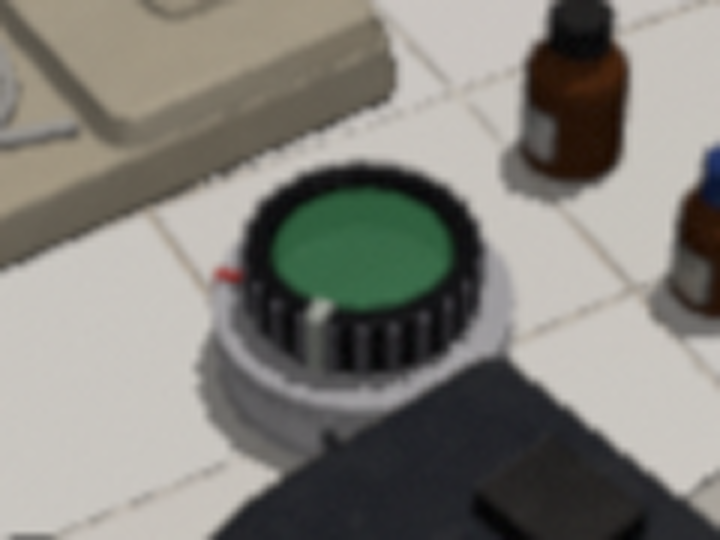

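Side crop: mark at about (447,296), red line at about (282,397). Scene crop: mark at (320,306), red line at (230,275). Converting these to angles.

```bash
cat >> h.py <<'E'
def hit(c,uv,z):
    p=cv2.undistortPoints(np.array([[uv]],float),np.array(c["K"]),np.array(c["dist"])).reshape(2)
    r=np.array(c["rotation"]);d=R.from_quat(r).as_matrix()@np.array([p[0],p[1],1])
    return c["origin"]+d*(z-c["origin"][2])/d[2]
E
python3 - <<'E'
from h import *
C=np.array([.552,.318])
for n,m,r in [("side",(244.5,200.3),(217,216)),("scene",(244.3,182),(229.3,176.8))]:
    c=np.load(n+"0.npz")
    a=hit(c,m,.07)[:2]-C;b=hit(c,r,.038)[:2]-C
    A=np.arctan2(a[1],a[0]);B=np.arctan2(b[1],b[0])
    print(n,a,np.hypot(*a),A,b,np.hypot(*b),B,(A-B)%(2*np.pi))
c=np.load("side0.npz");P=cloud(c)
# vial, forceps positions
m=(P[...,2]>.02)&(P[...,2]<.06)&(abs(P[...,0]-.37)<.05)&(abs(P[...,1]-.415)<.03);print(P[m].min(0),P[m].max(0))
m=(P[...,2]>.05)&(P[...,2]<.5)&(P[...,0]>.25)&(P[...,0]<.65)&(P[...,1]>.42)&(P[...,1]<.7);print("scopeL",P[m].min(0),P[m].max(0))
c=np.load("scene0.npz");P=cloud(c)
m=(P[...,2]>.05)&(P[...,2]<.5)&(P[...,0]>.2)&(P[...,0]<.65)&(P[...,1]<.18)&(P[...,1]>-.1);print("scopeR",P[m].min(0),P[m].max(0))
m=(P[...,2]>.03)&(P[...,2]<.5)&(P[...,0]>.62)&(P[...,0]<.75)&(P[...,1]<.45)&(P[...,1]>.2);print("bott",P[m].min(0),P[m].max(0))
E
```

```text
side [-0.03257027 -0.02751297] 0.04263550336758907 -2.4401680127169896 [-0.03518815  0.03587441] 0.05025116129988771 2.3465376485390164 1.4964796459235803
scene [-0.03214532 -0.02872695] 0.04311101362395117 -2.4122919194612553 [-0.04155612  0.03353248] 0.05339792401507658 2.4626463034826074 1.4082470842357235
[0.3558293  0.40919019 0.02001282] [0.41888862 0.44495735 0.05090545]
scopeL [0.376745  0.4586512 0.0500031] [0.64054993 0.63662129 0.36058831]
scopeR [ 0.28403904 -0.09991804  0.05002092] [0.55628865 0.05722189 0.35806472]
bott [0.67424001 0.25417571 0.03002268] [0.72310635 0.3997338  0.08571192]
```

```bash
python3 -m pendant '[[[0,0,5],[0,0,0],255],[[0,0,5],[0,0,0],255],[[0,0,5],[0,0,0],255],[[2,2,4],[0,0,5],255],[[3,4,0],[0,0,8],255],[[3,5,0],[0,0,8],255]]' 20
python3 - <<'E'
from h import *
c=manip.camera("wrist");cv2.imwrite("pics/w1.png",c["pixels"][:,:,::-1]);print(manip.get_obs()["joint_pos"])
c=manip.camera("scene");cv2.imwrite("pics/s1.png",c["pixels"][:,:,::-1])
E
```

```text
clock: 0.9
position: [0.3338, -0.4585, 0.4397]
ee_rot: [0.925, -0.38, -0.004, -0.0]
ft_force: [0.3, 0.4, -0.3]
grip_width: -0.003
[ 0.99123073  0.18645338 -0.17876759  1.24547899  0.03266686  1.71801755
  0.05804495]
```

View pics/w1.png

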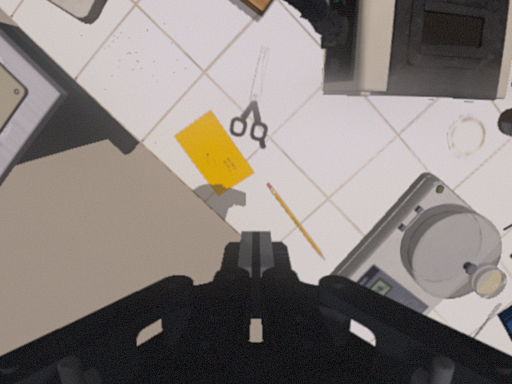

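View pics/s1.png

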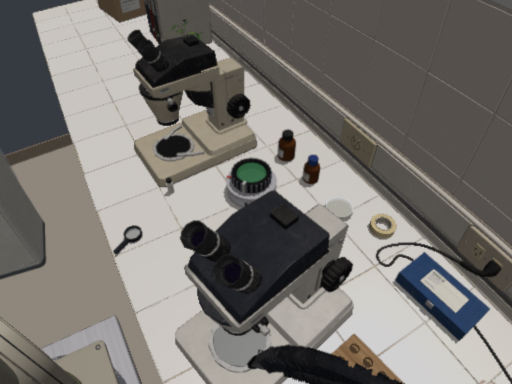

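Wrist view: closed fingers at (257,255) with linkage knuckles either side at (170,300) and (345,300). I'll measure the gripper's profile and the obstacle heights on the way.

Run:
```python
from h import *
o=manip.get_obs()
c=manip.camera("wrist");T=np.array(c["hand_eye"]);P=cloud(c,T)
ok=c["range_z"]>0
for lo in np.arange(-.07,.025,.006):
    m=ok&(P[...,2]>lo)&(P[...,2]<lo+.006)&(abs(P[...,0])<.08)&(abs(P[...,1])<.06)
    if m.sum()>3:print(round(lo,3),m.sum(),P[m].min(0).round(4)[:2],P[m].max(0).round(4)[:2])
W=P@R.from_quat(o["ee_rot"]).as_matrix().T+o["position"]
far=ok&(P[...,2]>.03)
H={}
Q=W[far]
for x in np.arange(.2,.8,.1):
    print(round(x,1),[ (round(Q[s][:,2].max(),2) if (s:=(abs(Q[:,0]-x)<.05)&(abs(Q[:,1]-y)<.05)).any() else None) for y in np.arange(-.6,.31,.1)])
```

```text
-0.07 7172 [-0.0613 -0.0184] [ 0.0612 -0.0022]
-0.064 6718 [-0.0585 -0.0181] [0.0577 0.0055]
-0.058 5886 [-0.0529 -0.0181] [0.0527 0.0076]
-0.052 3091 [-0.0475 -0.0177] [0.0477 0.0088]
-0.046 3745 [-0.0427 -0.0132] [0.0434 0.0091]
-0.04 3647 [-0.0378 -0.0141] [0.04   0.0101]
-0.034 2017 [-0.0332 -0.0141] [0.0333 0.013 ]
-0.028 564 [-0.024  -0.0144] [0.0211 0.008 ]
-0.022 696 [-0.0077 -0.0116] [0.0083 0.0117]
-0.016 387 [-0.0136 -0.0115] [ 0.0137 -0.0063]
-0.01 435 [-0.0136 -0.0114] [ 0.0135 -0.0058]
-0.004 403 [-0.0137 -0.0113] [ 0.0135 -0.0057]
0.002 346 [-0.0136 -0.0113] [ 0.0135 -0.0058]
0.008 159 [-0.0123 -0.0114] [ 0.0122 -0.0061]
0.2 [np.float64(0.0), np.float64(0.0), np.float64(0.01), np.float64(0.0), np.float64(0.0), np.float64(0.0), np.float64(0.0), None, None, None]
0.3 [np.float64(0.01), np.float64(0.01), np.float64(0.01), np.float64(0.0), np.float64(0.0), np.float64(0.04), np.float64(0.01), None, None, None]
0.4 [np.float64(0.0), np.float64(0.01), np.float64(0.01), np.float64(0.0), np.float64(0.0), np.float64(0.0), None, None, None, None]
0.5 [np.float64(0.13), np.float64(0.14), np.float64(0.25), np.float64(0.26), np.float64(-0.0), None, None, None, None, None]
0.6 [np.float64(0.14), np.float64(0.15), np.float64(0.14), None, None, None, None, None, None, None]
0.7 [np.float64(0.14), np.float64(0.15), None, None, None, None, None, None, None, None]
0.8 [None, None, None, None, None, None, None, None, None, None]
```

Run:
```python
from h import *
p=manip.get_obs()["position"][:2];a0=np.arctan2(p[1],p[0]);r0=np.hypot(*p)
a1=np.arctan2(.233,.552);r1=np.hypot(.552,.233);N=16
w=[((r0+(r1-r0)*k/N)*np.cos(a0+(a1-a0)*k/N),(r0+(r1-r0)*k/N)*np.sin(a0+(a1-a0)*k/N)) for k in range(N+1)]
print((np.diff(np.array(w),axis=0)*100).round(1).tolist(),np.degrees(a1-a0))
```

```text
[[3.8, 2.8], [3.6, 3.1], [3.3, 3.4], [3.0, 3.7], [2.7, 4.0], [2.4, 4.2], [2.0, 4.4], [1.7, 4.6], [1.3, 4.7], [0.9, 4.8], [0.5, 4.9], [0.1, 4.9], [-0.3, 4.9], [-0.7, 4.9], [-1.2, 4.8], [-1.6, 4.7]] 76.56838877292232
```

```bash
python3 -m pendant '[[[3.8,2.8,1],[0,0,5],255],[[3.6,3.1,0.5],[0,0,5],255],[[3.3,3.4,0],[0,0,5],255],[[3,3.7,0],[0,0,5],255],[[2.7,4,0],[0,0,5],255],[[2.4,4.2,0],[0,0,5],255],[[2,4.4,0],[0,0,5],255],[[1.7,4.6,0],[0,0,5],255],[[1.3,4.7,0],[0,0,5],255],[[0.9,4.8,0],[0,0,5],255]]'
```

```text
clock: 2.3
position: [0.5835, -0.0613, 0.4501]
ee_rot: [0.999, 0.046, -0.008, 0.003]
ft_force: [0.2, 0.5, 0.2]
grip_width: -0.003
```

```bash
python3 -m pendant '[[[0,4.8,0],[0,0,5],255],[[-0.2,4.8,0],[0,0,5],255],[[-0.5,4.8,0],[0,0,5],255],[[-0.7,4.8,0],[0,0,5],255],[[-0.8,4.8,0],[0,0,4],255],[[-0.5,3.5,0],[0,0,0],255],[[0,0,0],[0,0,0],255]]'
python3 - <<'E'
from h import *
o=manip.get_obs();print(o["position"],R.from_quat(o["ee_rot"]).as_matrix().round(3),o["joint_pos"])
c=manip.camera("wrist");cv2.imwrite("pics/w2.png",c["pixels"][:,:,::-1])
np.savez("w2.npz",pos=o["position"],q=o["ee_rot"],**c)
E
```

```text
clock: 3.18
position: [0.5572, 0.2187, 0.4454]
ee_rot: [0.967, 0.256, -0.01, 0.004]
ft_force: [-0.2, 0.1, -0.0]
grip_width: -0.001
[0.55715271 0.21867235 0.44540423] [[ 0.869  0.495 -0.018]
 [ 0.495 -0.869 -0.014]
 [-0.022  0.003 -1.   ]] [ 0.05216476  0.35050897 -0.73167195  1.09972855  0.2376169   1.79292308
 -0.0822744 ]
```

View pics/w2.png

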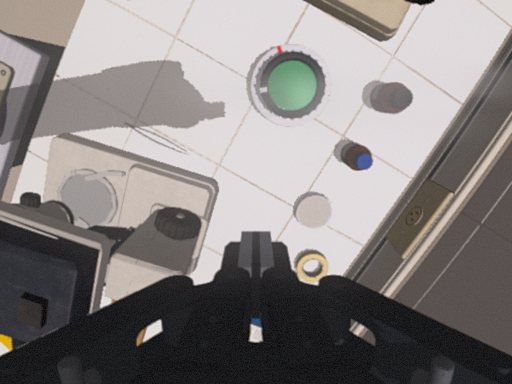

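Wrist view: ring at (291,84), white mark at (265,90), red line at (280,49). Cross-checking the centre and angle against this view.

```bash
cat >> h.py <<'E'
def wrist(tag):
    o=manip.get_obs();c=dict(manip.camera("wrist"));T=np.eye(4);T[:3,:3]=R.from_quat(o["ee_rot"]).as_matrix();T[:3,3]=o["position"]
    M=T@np.array(c["hand_eye"]);c["origin"]=M[:3,3];c["rotation"]=R.from_matrix(M[:3,:3]).as_quat()
    cv2.imwrite(f"pics/{tag}.png",c["pixels"][:,:,::-1]);return o,c
E
python3 - <<'E'
from h import *
o,c=wrist("w3");P=cloud(c)
for lo,hi in[(.066,.076),(.034,.041)]:
    d=np.hypot(P[...,0]-.552,P[...,1]-.318)
    m=(P[...,2]>lo)&(P[...,2]<hi)&(d<.08);ce,r=cv2.minEnclosingCircle(P[m][:,:2].astype(np.float32));print(ce,r,np.median(P[m][:,2]))
C=np.array([.552,.318])
a=hit(c,(265,90),.07)[:2]-C;b=hit(c,(280,49),.038)[:2]-C
print(a,b,np.arctan2(a[1],a[0]),np.arctan2(b[1],b[0]))
E
```

```text
(0.5533108115196228, 0.3190555274486542) 0.05015643313527107 0.0695597729321975
(0.5529151558876038, 0.31874072551727295) 0.06330568343400955 0.038651832258990826
[-0.02954712 -0.02732867] [-0.04025276  0.03781599] -2.3951798779437876 2.3873975027889305
```

```bash
python3 -m pendant '[[[0,0,-4.5],[0.8,-1.0,0],255],[[0,0,-5],[0,0,0],255],[[0,0,-5],[0,0,0],255],[[0,0,-5],[0,0,0],255],[[0,0,-5],[0,0,0],255],[[0,0,-5],[0,0,0],255],[[0,0,-4],[0,0,0],255],[[0,0,-2],[0,0,0],255],[[0,0,0],[0,0,0],255]]'
python3 - <<'E'
from h import *
o=manip.get_obs();print(o["position"],R.from_quat(o["ee_rot"]).as_matrix().round(3),o["joint_pos"].round(3))
E
```

```text
clock: 4.4
position: [0.5648, 0.1955, 0.0801]
ee_rot: [0.971, 0.24, 0.002, 0.003]
ft_force: [0.3, 0.3, 0.7]
grip_width: -0.002
[0.56478109 0.19554103 0.08012265] [[ 0.885  0.465  0.005]
 [ 0.465 -0.885 -0.005]
 [ 0.002  0.007 -1.   ]] [ 0.11   0.506 -0.66   1.69   0.356  1.064 -0.18 ]
```

```bash
cat >> h.py <<'E'
C=np.array([.5525,.3185])
def plan(depth,N,step,z=.066,path_off=0.):
    o=manip.get_obs();p=o["position"];Rm=R.from_quat(o["ee_rot"]).as_matrix()
    X=Rm[:2,0];Y=Rm[:2,1];a,b=.0137,.0115
    th=np.linspace(-np.pi,np.pi,2000,endpoint=False);n=np.c_[np.cos(th),np.sin(th)]
    q=(.05-depth)*n+np.sign(n@X)[:,None]*a*X+np.sign(n@Y)[:,None]*b*Y
    # dense closed polyline
    q=np.vstack([q,q[:1]]);s=np.r_[0,np.cumsum(np.hypot(*np.diff(q,axis=0).T))]
    L=s[-1];f=lambda t:np.c_[np.interp(t%L,s,q[:,0]),np.interp(t%L,s,q[:,1])]
    rel=p[:2]-C;t=np.linspace(0,L,4000,endpoint=False);F=f(t);ang=np.arctan2(F[:,1],F[:,0])
    # nearest by polar angle
    i=np.argmin(np.abs(np.angle(np.exp(1j*(ang-np.arctan2(rel[1],rel[0]))))))
    r_here=np.hypot(*F[i])
    tg=f(t[i]+path_off+step*np.arange(1,N+1))+C
    d=np.diff(np.vstack([p[:2],tg]),axis=0)*100
    print("ang",np.degrees(np.arctan2(rel[1],rel[0])).round(1),"r",np.hypot(*rel).round(4),"contour r",r_here.round(4),"L",L.round(3),"dz",((z-p[2])*100).round(2),"F",o["ft_force"].round(1))
    zt=R.from_matrix(Rm);w=np.cross(Rm[:,2],[0,0,-1]);yaw=np.degrees(np.arctan2(X[1],X[0]));print("yaw",yaw.round(1),"tilt fix deg",np.degrees(w).round(1),"j",o["joint_pos"].round(2),"clk",o["clock"])
    print(d.round(2).tolist())
E
python3 -c "
from h import *
plan(.004,10,.008)"
```

```text
ang -84.3 r 0.1236 contour r 0.061 L 0.39 dz -1.41 F [0.3 0.3 0.7]
yaw 27.7 tilt fix deg [0.3 0.3 0. ] j [ 0.11  0.51 -0.66  1.69  0.36  1.06 -0.18] clk 4.4
[[0.12, 6.51], [0.71, 0.37], [0.71, 0.37], [0.71, 0.37], [0.7, 0.38], [0.64, 0.48], [0.55, 0.58], [0.44, 0.67], [0.31, 0.73], [0.18, 0.78]]
```

```bash
python3 -m pendant '[[[-0.5,1,-1.4],[0,0,2],255],[[-0.1,2.5,-0.1],[0.3,0.3,0],255],[[0,2,0],[0,0,0],255],[[0,0,0],[0,0,0],255]]'
python3 -c "
from h import *
plan(.005,10,.008)"
```

```text
clock: 4.9
position: [0.5605, 0.2543, 0.0682]
ee_rot: [0.966, 0.259, 0.003, -0.0]
ft_force: [-0.5, -0.5, 0.0]
grip_width: -0.003
ang -82.9 r 0.0647 contour r 0.0602 L 0.384 dz -0.22 F [-0.5 -0.5  0. ]
yaw 30.0 tilt fix deg [-0.1  0.4  0. ] j [ 0.01  0.56 -0.67  1.65  0.39  1.06 -0.25] clk 4.9
[[0.68, 0.75], [0.69, 0.4], [0.69, 0.4], [0.69, 0.4], [0.69, 0.41], [0.62, 0.5], [0.53, 0.6], [0.41, 0.69], [0.28, 0.75], [0.15, 0.79]]
```

```bash
python3 -m pendant '[[[0.68,0.75,-0.2],[0,0,0],255],[[0.7,0.4,0],[0,0,0],255],[[0.7,0.4,0],[0,0,0],255],[[0.7,0.4,0],[0,0,0],255],[[0.7,0.4,0],[0,0,0],255],[[0.6,0.5,0],[0,0,0],255]]'
python3 - <<'E'
from h import *
plan(.005,12,.009)
for n in["side","scene"]:
    c=manip.camera(n);u,v=(230,196) if n=="side" else (251,176)
    cv2.imwrite(f"pics/{n}4.png",cv2.resize(c["pixels"][v-45:v+45,u-60:u+60,::-1],None,fx=5,fy=5,interpolation=cv2.INTER_CUBIC))
E
```

```text
clock: 5.65
position: [0.6055, 0.2815, 0.0662]
ee_rot: [0.966, 0.257, 0.004, 0.001]
ft_force: [0.1, 0.5, -0.9]
grip_width: 0.001
ang -34.9 r 0.0647 contour r 0.0606 L 0.384 dz -0.02 F [ 0.1  0.5 -0.9]
yaw 29.8 tilt fix deg [0.  0.4 0. ] j [-0.05  0.66 -0.64  1.5   0.42  1.12 -0.25] clk 5.65
[[0.23, 0.93], [0.41, 0.8], [0.25, 0.86], [0.07, 0.9], [-0.11, 0.89], [-0.28, 0.85], [-0.43, 0.79], [-0.45, 0.78], [-0.45, 0.78], [-0.52, 0.74], [-0.65, 0.62], [-0.76, 0.48]]
```

View pics/side4.png

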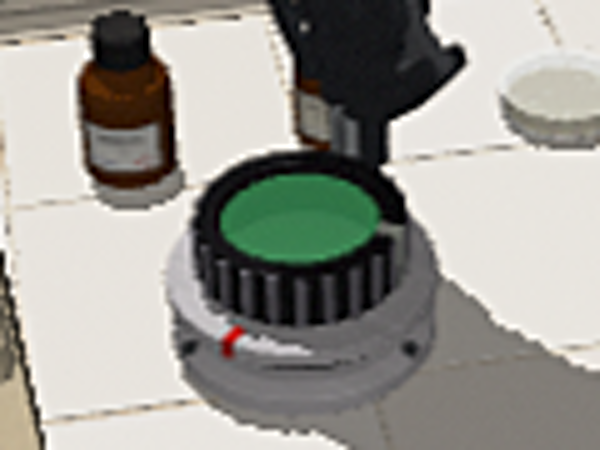

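View pics/scene4.png

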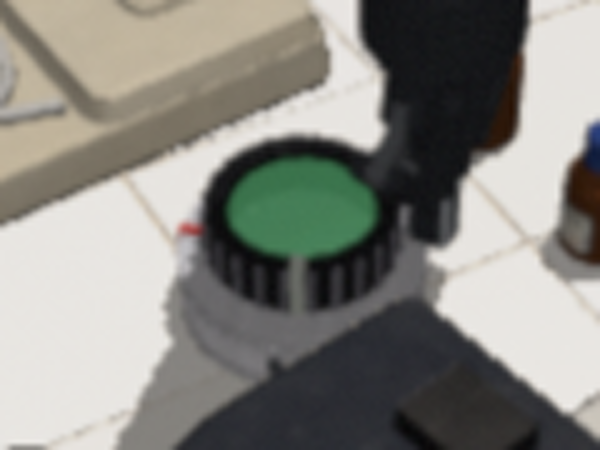

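Ring turned about 0.4 rad (side mark now at (390,230) in the crop), but the finger drifted outward and came off. I'll push deeper.

```bash
python3 -c "
from h import *
plan(.009,12,.009)"
```

```text
ang -34.6 r 0.0642 contour r 0.0566 L 0.358 dz -0.01 F [-0.2  0.   0.7]
yaw 29.9 tilt fix deg [-0.   0.4  0. ] j [-0.05  0.66 -0.64  1.5   0.42  1.12 -0.25] clk 5.75
[[-0.06, 1.13], [0.4, 0.81], [0.21, 0.87], [0.02, 0.9], [-0.18, 0.88], [-0.37, 0.82], [-0.45, 0.78], [-0.45, 0.78], [-0.47, 0.77], [-0.6, 0.66], [-0.73, 0.52], [-0.83, 0.34]]
```

```bash
python3 -m pendant '[[[-0.1,1.1,0],[0,0,0],255],[[0.35,0.8,0],[0,0,0],255],[[0.2,0.87,0],[0,0,0],255],[[0,0.9,0],[0,0,0],255],[[-0.2,0.88,0],[0,0,0],255],[[-0.4,0.8,0],[0,0,0],255]]'
python3 -c "
from h import *
plan(.009,12,.009)"
```

```text
clock: 6.5
position: [0.6101, 0.3331, 0.0665]
ee_rot: [0.967, 0.255, 0.008, 0.005]
ft_force: [7.0, -0.3, -3.3]
grip_width: 0.002
ang 14.2 r 0.0594 contour r 0.0566 L 0.358 dz -0.05 F [ 7.  -0.3 -3.3]
yaw 29.5 tilt fix deg [0.3 1.  0. ] j [-0.15  0.7  -0.63  1.42  0.45  1.14 -0.33] clk 6.5
[[-0.71, 0.72], [-0.44, 0.78], [-0.44, 0.78], [-0.53, 0.72], [-0.68, 0.59], [-0.79, 0.43], [-0.86, 0.24], [-0.9, 0.05], [-0.89, -0.15], [-0.83, -0.34], [-0.78, -0.44], [-0.78, -0.44]]
```

```bash
python3 -m pendant '[[[-0.6,0.75,0],[0.3,0.7,0],255],[[-0.45,0.78,0],[0,0,0],255],[[-0.45,0.78,0],[0,0,0],255],[[-0.55,0.72,0],[0,0,0],255],[[-0.7,0.58,0],[0,0,0],255],[[-0.8,0.42,0],[0,0,0],255],[[-0.87,0.24,0],[0,0,0],255]]'
python3 - <<'E'
from h import *
plan(.009,12,.009)
for n in["side","scene"]:
    c=manip.camera(n);u,v=(230,196) if n=="side" else (251,176)
    cv2.imwrite(f"pics/{n}5.png",cv2.resize(c["pixels"][v-45:v+45,u-60:u+60,::-1],None,fx=5,fy=5,interpolation=cv2.INTER_CUBIC))
E
```

```text
clock: 7.38
position: [0.5672, 0.3812, 0.0673]
ee_rot: [0.967, 0.255, 0.007, -0.001]
ft_force: [0.2, 0.3, -0.3]
grip_width: 0.004
ang 76.8 r 0.0644 contour r 0.0587 L 0.358 dz -0.13 F [ 0.2  0.3 -0.3]
yaw 29.5 tilt fix deg [-0.3  0.8  0. ] j [-0.21  0.68 -0.65  1.46  0.44  1.13 -0.42] clk 7.375
[[-1.03, -0.49], [-0.89, -0.14], [-0.84, -0.33], [-0.78, -0.44], [-0.78, -0.44], [-0.78, -0.44], [-0.75, -0.5], [-0.62, -0.65], [-0.47, -0.77], [-0.29, -0.85], [-0.1, -0.89], [0.1, -0.89]]
```

View pics/side5.png

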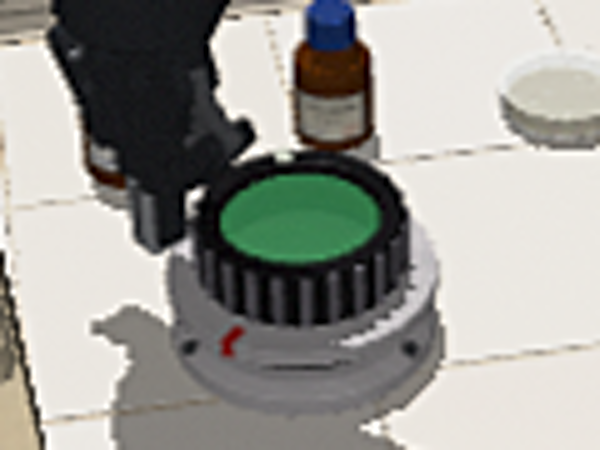

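View pics/scene5.png

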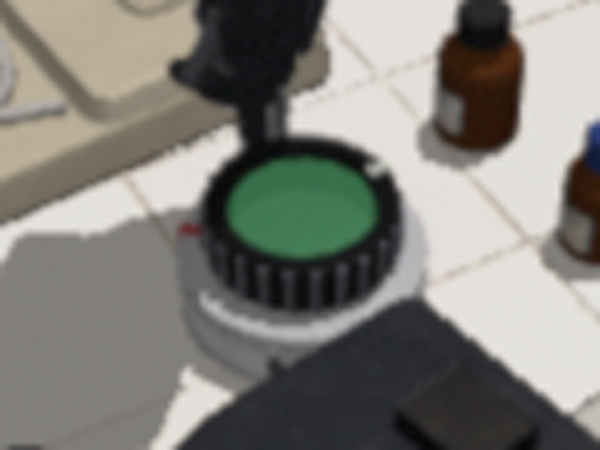

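Mark is now on the far side, at (283,156) in the side crop and (377,168) in the scene crop. The turning works well.

Run:
```python
from h import *
for n,m in [("side",(226.6,182.2)),("scene",(266.4,164.6))]:
    a=hit(np.load(n+"0.npz"),m,.07)[:2]-C;print(a,np.hypot(*a),np.arctan2(a[1],a[0]))
plan(.011,8,.009)
```

```text
[ 0.04288066 -0.00012386] 0.04288083446859122 -0.002888413274492887
[ 0.04268091 -0.0039739 ] 0.04286550545573875 -0.09283943998084239
ang 77.3 r 0.0646 contour r 0.0567 L 0.346 dz -0.15 F [-0.5 -0.1 -0.1]
yaw 29.6 tilt fix deg [-0.3  0.7  0. ] j [-0.21  0.68 -0.65  1.46  0.44  1.13 -0.42] clk 7.475
[[-1.07, -0.73], [-0.88, -0.17], [-0.82, -0.36], [-0.78, -0.44], [-0.78, -0.44], [-0.78, -0.44], [-0.72, -0.53], [-0.58, -0.68]]
```

```bash
python3 -m pendant '[[[-1,-0.8,-0.1],[0,0.5,0],255],[[-0.88,-0.2,0],[0,0,0],255],[[-0.82,-0.4,0],[0,0,0],255],[[-0.78,-0.46,0],[0,0,0],255],[[-0.78,-0.46,0],[0,0,0],255],[[-0.78,-0.46,0],[0,0,0],255],[[-0.7,-0.55,0],[0,0,0],255]]'
python3 -c "
from h import *
plan(.011,12,.009)"
```

```text
clock: 8.35
position: [0.5029, 0.3545, 0.0676]
ee_rot: [0.966, 0.258, 0.004, -0.01]
ft_force: [-0.1, 1.4, 0.4]
grip_width: -0.004
ang 144.0 r 0.0613 contour r 0.0543 L 0.346 dz -0.16 F [-0.1  1.4  0.4]
yaw 29.9 tilt fix deg [-1.2  0.1  0. ] j [-0.14  0.56 -0.69  1.66  0.39  1.05 -0.43] clk 8.35
[[-0.02, -1.09], [-0.42, -0.8], [-0.22, -0.87], [-0.02, -0.9], [0.19, -0.88], [0.38, -0.81], [0.45, -0.78], [0.45, -0.78], [0.48, -0.76], [0.63, -0.64], [0.76, -0.48], [0.85, -0.3]]
```

```bash
python3 -m pendant '[[[0.1,-1.1,-0.1],[-0.8,0,0],255],[[-0.35,-0.8,0],[0,0,0],255],[[-0.15,-0.87,0],[0,0,0],255],[[0.05,-0.9,0],[0,0,0],255],[[0.22,-0.88,0],[0,0,0],255],[[0.42,-0.81,0],[0,0,0],255],[[0.5,-0.75,0],[0,0,0],255]]'
python3 -c "
from h import *
plan(.011,12,.009)"
```

```text
clock: 9.22
position: [0.5024, 0.2901, 0.0665]
ee_rot: [0.966, 0.26, -0.005, -0.003]
ft_force: [-7.9, -0.3, 5.7]
grip_width: -0.0
ang -150.5 r 0.0575 contour r 0.0527 L 0.346 dz -0.05 F [-7.9 -0.3  5.7]
yaw 30.1 tilt fix deg [-0.1 -0.6 -0. ] j [-0.04  0.51 -0.7   1.73  0.36  1.04 -0.33] clk 9.225
[[0.87, -0.54], [0.49, -0.75], [0.64, -0.63], [0.77, -0.47], [0.85, -0.28], [0.89, -0.08], [0.89, 0.13], [0.83, 0.33], [0.78, 0.45], [0.78, 0.45], [0.78, 0.45], [0.74, 0.51]]
```

```bash
python3 -m pendant '[[[0.7,-0.65,0],[0,-0.5,0],255],[[0.5,-0.75,0],[0,0,0],255],[[0.65,-0.6,0],[0,0,0],255],[[0.78,-0.42,0],[0,0,0],255],[[0.85,-0.23,0],[0,0,0],255],[[0.89,-0.03,0],[0,0,0],255],[[0.88,0.18,0],[0,0,0],255]]'
python3 - <<'E'
from h import *
plan(.011,12,.009)
for n in["side","scene"]:
    c=manip.camera(n);u,v=(230,196) if n=="side" else (251,176)
    cv2.imwrite(f"pics/{n}6.png",cv2.resize(c["pixels"][v-45:v+45,u-60:u+60,::-1],None,fx=5,fy=5,interpolation=cv2.INTER_CUBIC))
E
```

```text
clock: 10.1
position: [0.5569, 0.2576, 0.0659]
ee_rot: [0.966, 0.258, -0.004, 0.002]
ft_force: [-0.4, -0.1, -0.1]
grip_width: 0.003
ang -85.9 r 0.0611 contour r 0.0546 L 0.346 dz 0.01 F [-0.4 -0.1 -0.1]
yaw 29.9 tilt fix deg [ 0.4 -0.4  0. ] j [-0.    0.57 -0.66  1.64  0.39  1.08 -0.25] clk 10.1
[[0.79, 0.97], [0.78, 0.45], [0.78, 0.45], [0.78, 0.45], [0.74, 0.51], [0.61, 0.66], [0.44, 0.78], [0.25, 0.86], [0.05, 0.9], [-0.16, 0.88], [-0.36, 0.82], [-0.45, 0.78]]
```

View pics/side6.png

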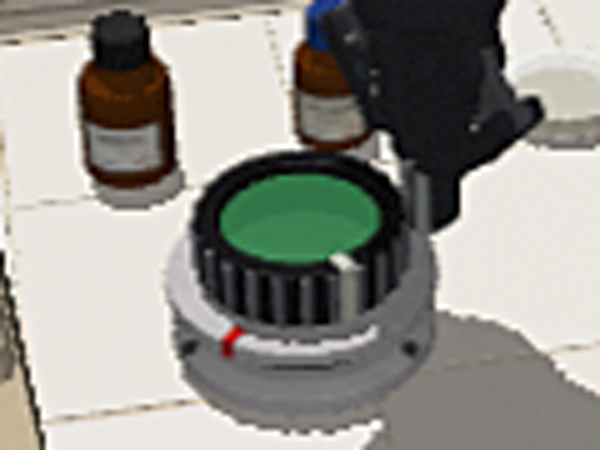

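View pics/scene6.png

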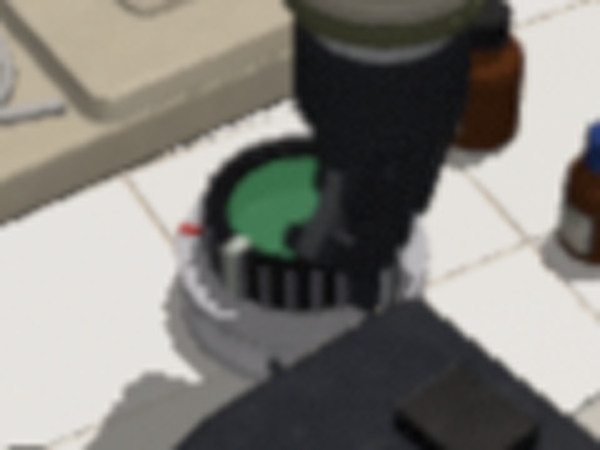

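Side mark is at (342,260) in the crop, so the joint is near 7.5 rad, past the first crossing, with about 5.1 rad left.

```bash
python3 -m pendant '[[[0.7,0.95,0],[0,0,0],255],[[0.76,0.48,0],[0,0,0],255],[[0.76,0.48,0],[0,0,0],255],[[0.74,0.5,0],[0,0,0],255],[[0.68,0.56,0],[0,0,0],255],[[0.55,0.7,0],[0,0,0],255],[[0.38,0.8,0],[0,0,0],255]]'
python3 -c "
from h import *
plan(.011,12,.009)"
```

```text
clock: 11.08
position: [0.6078, 0.2943, 0.0656]
ee_rot: [0.967, 0.254, -0.006, 0.01]
ft_force: [1.1, -3.1, 1.0]
grip_width: 0.001
ang -23.6 r 0.0603 contour r 0.0562 L 0.346 dz 0.04 F [ 1.1 -3.1  1. ]
yaw 29.4 tilt fix deg [ 1.3 -0.3  0. ] j [-0.09  0.68 -0.62  1.46  0.43  1.16 -0.28] clk 11.075
[[-0.03, 0.99], [0.15, 0.89], [-0.05, 0.9], [-0.26, 0.86], [-0.42, 0.79], [-0.44, 0.78], [-0.44, 0.78], [-0.53, 0.73], [-0.68, 0.59], [-0.79, 0.42], [-0.87, 0.23], [-0.9, 0.02]]
```

```bash
python3 -m pendant '[[[0,0.95,0],[1,-0.3,0],255],[[0.1,0.9,0],[0,0,0],255],[[-0.1,0.9,0],[0,0,0],255],[[-0.3,0.85,0],[0,0,0],255],[[-0.45,0.78,0],[0,0,0],255],[[-0.48,0.76,0],[0,0,0],255],[[-0.48,0.74,0],[0,0,0],255]]'
python3 -c "
from h import *
plan(.011,12,.009)"
```

```text
clock: 11.95
position: [0.5978, 0.3587, 0.0667]
ee_rot: [0.967, 0.253, 0.008, -0.0]
ft_force: [4.4, 0.9, -3.4]
grip_width: -0.002
ang 41.6 r 0.0606 contour r 0.0539 L 0.346 dz -0.07 F [ 4.4  0.9 -3.4]
yaw 29.3 tilt fix deg [-0.3  0.9  0. ] j [-0.18  0.71 -0.63  1.42  0.44  1.14 -0.36] clk 11.95
[[-1.02, 0.28], [-0.68, 0.59], [-0.79, 0.42], [-0.87, 0.23], [-0.9, 0.02], [-0.88, -0.19], [-0.81, -0.38], [-0.78, -0.44], [-0.78, -0.44], [-0.78, -0.44], [-0.71, -0.55], [-0.56, -0.7]]
```

```bash
python3 -m pendant '[[[-0.95,0.3,0],[0,0.7,0],255],[[-0.7,0.55,0],[0,0,0],255],[[-0.82,0.37,0],[0,0,0],255],[[-0.88,0.15,0],[0,0,0],255],[[-0.9,-0.05,0],[0,0,0],255],[[-0.86,-0.25,0],[0,0,0],255],[[-0.8,-0.42,0],[0,0,0],255]]'
python3 - <<'E'
from h import *
plan(.011,12,.009)
for n in["side","scene"]:
    c=manip.camera(n);u,v=(230,196) if n=="side" else (251,176)
    cv2.imwrite(f"pics/{n}7.png",cv2.resize(c["pixels"][v-45:v+45,u-60:u+60,::-1],None,fx=5,fy=5,interpolation=cv2.INTER_CUBIC))
E
```

```text
clock: 12.82
position: [0.5344, 0.3738, 0.0675]
ee_rot: [0.967, 0.256, 0.005, -0.007]
ft_force: [0.5, 4.5, -1.2]
grip_width: 0.001
ang 108.1 r 0.0582 contour r 0.0515 L 0.346 dz -0.15 F [ 0.5  4.5 -1.2]
yaw 29.7 tilt fix deg [-1.   0.4  0. ] j [-0.19  0.63 -0.67  1.55  0.41  1.09 -0.43] clk 12.825
[[-0.58, -1.08], [-0.78, -0.45], [-0.78, -0.46], [-0.68, -0.58], [-0.53, -0.73], [-0.35, -0.83], [-0.15, -0.89], [0.06, -0.9], [0.26, -0.86], [0.42, -0.79], [0.45, -0.78], [0.45, -0.78]]
```

View pics/side7.png

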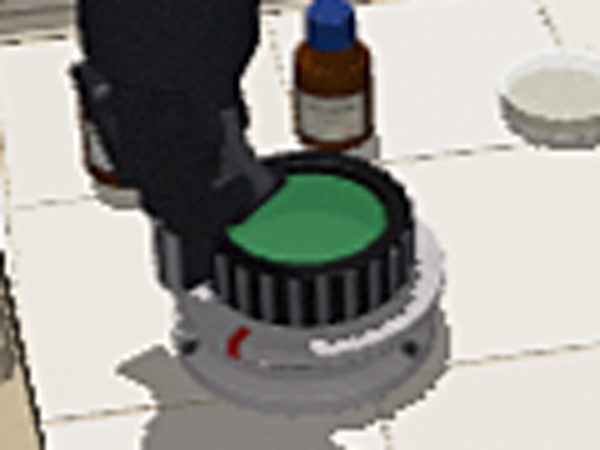

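View pics/scene7.png

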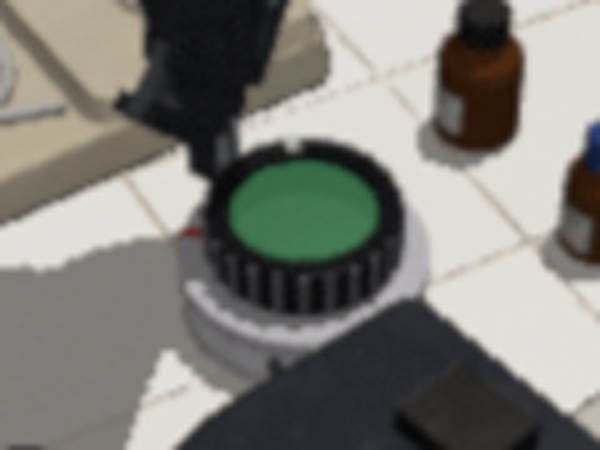

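Run:
```python
from h import *
for n,m in [("scene",(249.4,160)),("side",(238.4,203))]:
    a=hit(np.load(n+"0.npz"),m,.07)[:2]-C;print(a,np.hypot(*a),np.arctan2(a[1],a[0]))
```

```text
[0.01474392 0.0312704 ] 0.03457196827785047 1.1302095131519831
[-0.03973204 -0.01309346] 0.041833880874739986 -2.823256299841145
```

Scene mark is at (292,145), so its angle is about 1.1 rad against the red line at about 2.4, leaving roughly 1.3 rad. I'll do part of that, then look.

```bash
python3 -m pendant '[[[-0.65,-0.9,-0.1],[-0.8,0.3,0],255],[[-0.78,-0.45,0],[0,0,0],255],[[-0.76,-0.46,0],[0,0,0],255],[[-0.68,-0.58,0],[0,0,0],255]]'
python3 - <<'E'
from h import *
plan(.011,12,.009)
for n in["side","scene"]:
    c=manip.camera(n);u,v=(230,196) if n=="side" else (251,176)
    cv2.imwrite(f"pics/{n}8.png",cv2.resize(c["pixels"][v-45:v+45,u-60:u+60,::-1],None,fx=5,fy=5,interpolation=cv2.INTER_CUBIC))
E
```

```text
clock: 13.42
position: [0.5028, 0.3531, 0.0676]
ee_rot: [0.966, 0.258, 0.001, -0.004]
ft_force: [-0.2, 2.2, 0.9]
grip_width: 0.002
ang 145.1 r 0.0605 contour r 0.0545 L 0.346 dz -0.16 F [-0.2  2.2  0.9]
yaw 29.8 tilt fix deg [-0.5 -0.  -0. ] j [-0.15  0.56 -0.69  1.65  0.39  1.06 -0.43] clk 13.425
[[-0.08, -1.04], [-0.39, -0.81], [-0.2, -0.88], [0.01, -0.9], [0.21, -0.87], [0.4, -0.81], [0.45, -0.78], [0.45, -0.78], [0.49, -0.75], [0.65, -0.62], [0.77, -0.46], [0.86, -0.27]]
```

View pics/side8.png

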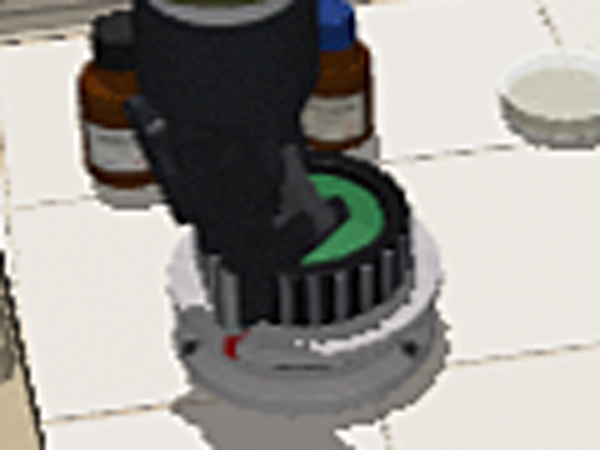

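View pics/scene8.png

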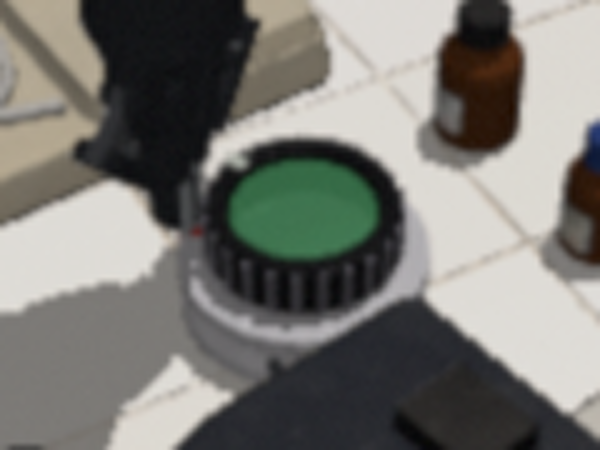

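Run:
```python
from h import *
c=np.load("scene0.npz")
a=hit(c,(238.6,163),.07)[:2]-C;print(a,np.hypot(*a),np.arctan2(a[1],a[0]))
for t in (2.2,2.3,2.4,2.5):
  print(t,((proj(c,[*(C+.044*np.array([np.cos(t),np.sin(t)])),.07])[0]-[191,131])*5).round(),((proj(c,[*(C+.0575*np.array([np.cos(t),np.sin(t)])),.038])[0]-[191,131])*5).round())
```

```text
[-0.0135574   0.03499188] 0.03752645424799147 1.940431935139326
2.2 [215. 168.] [194. 207.]
2.3 [212. 174.] [189. 214.]
2.4 [209. 180.] [186. 222.]
2.5 [207. 186.] [183. 230.]
```

About 0.5 rad left. Two more rows, then back off radially and look.

```bash
python3 -m pendant '[[[0,-0.95,-0.1],[-0.4,0,0],255],[[-0.35,-0.8,0],[0,0,0],255],[[-1,0.4,0],[0,0,0],255],[[-2,0.6,0],[0,0,0],255],[[-2,0.4,0],[0,0,0],255],[[0,0,0],[0,0,0],255]]'
python3 - <<'E'
from h import *
plan(.011,3,.009)
for n in["side","scene"]:
    c=manip.camera(n);u,v=(230,196) if n=="side" else (251,176)
    cv2.imwrite(f"pics/{n}9.png",cv2.resize(c["pixels"][v-45:v+45,u-60:u+60,::-1],None,fx=5,fy=5,interpolation=cv2.INTER_CUBIC))
wrist("w9")
E
```

```text
clock: 14.28
position: [0.4445, 0.35, 0.0668]
ee_rot: [0.966, 0.258, -0.001, -0.0]
ft_force: [0.4, 0.7, 0.6]
grip_width: 0.001
ang 163.7 r 0.1125 contour r 0.0567 L 0.346 dz -0.08 F [0.4 0.7 0.6]
yaw 29.9 tilt fix deg [ 0.  -0.1  0. ] j [-0.16  0.48 -0.72  1.78  0.36  1.02 -0.49] clk 14.275
[[5.16, -2.44], [0.01, -0.9], [0.22, -0.87]]
```

View pics/side9.png

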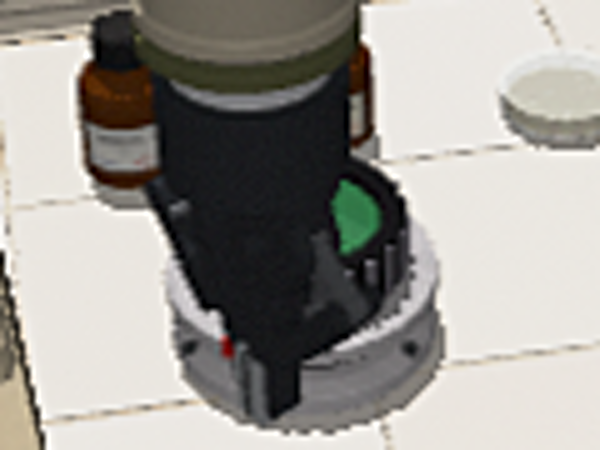

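View pics/scene9.png

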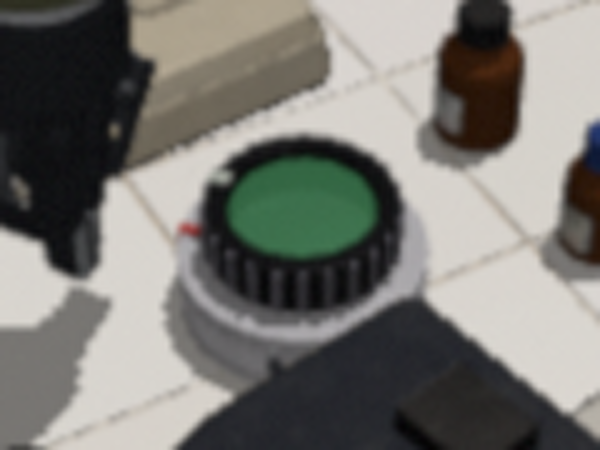

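View pics/w9.png

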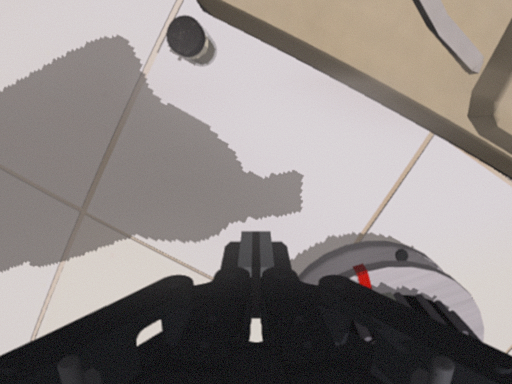

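Run:
```python
from h import *
c=manip.camera("scene")
a=hit(c,(191+222/5,131+178/5),.07)[:2]-C;print(a,np.hypot(*a),np.arctan2(a[1],a[0]))
b=hit(c,(191+190/5,131+230/5),.038)[:2]-C;print(b,np.hypot(*b),np.arctan2(b[1],b[0]))
u,v=231,172
cv2.imwrite("pics/z10.png",cv2.resize(c["pixels"][v-22:v+22,u-25:u+35,::-1],None,fx=12,fy=12,interpolation=cv2.INTER_CUBIC))
```

```text
[-0.02635112  0.02753016] 0.03810893422208391 2.3343158269247963
[-0.04302479  0.0327776 ] 0.05408792615857115 2.4905629280000667
```

View pics/z10.png

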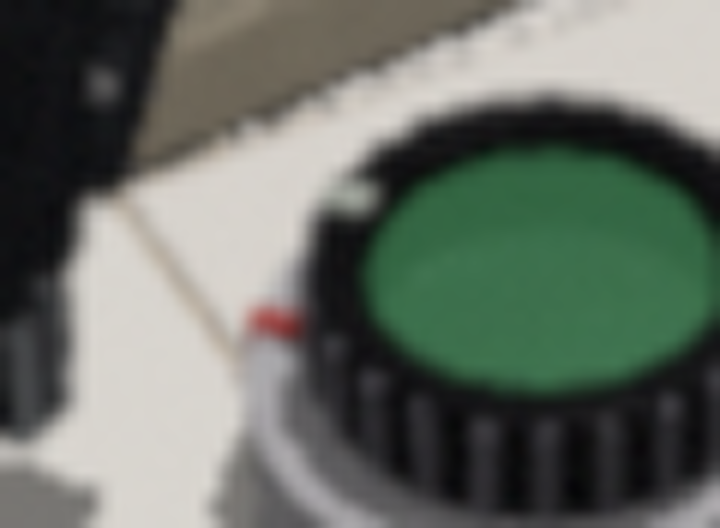

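Mark in the crop is at (352,196), red line at (275,322), giving about 2.33 vs 2.4–2.49 rad. It's close, so I'll get a clean wrist view from above.

```bash
python3 -m pendant '[[[0,-1,5],[0,0,0],255],[[0,-1,5],[0,0,0],255],[[2,-2,5],[0,0,0],255],[[4.5,-3.5,4],[0,0,0],255],[[4.5,-3.5,0],[0,0,0],255],[[4.5,-3,0],[0,0,0],255],[[0,0,0],[0,0,0],255]]'
python3 - <<'E'
from h import *
o,c=wrist("w11");print(o["position"]);
np.savez("w11.npz",**c)
c=manip.camera("side");u,v=230,196
cv2.imwrite("pics/side11.png",cv2.resize(c["pixels"][v-45:v+45,u-60:u+60,::-1],None,fx=5,fy=5,interpolation=cv2.INTER_CUBIC))
E
```

```text
clock: 15.35
position: [0.6048, 0.2037, 0.2592]
ee_rot: [0.967, 0.253, 0.0, 0.0]
ft_force: [-0.5, -0.1, -0.1]
grip_width: -0.003
[0.60483679 0.20369651 0.25918957]
```

View pics/w11.png

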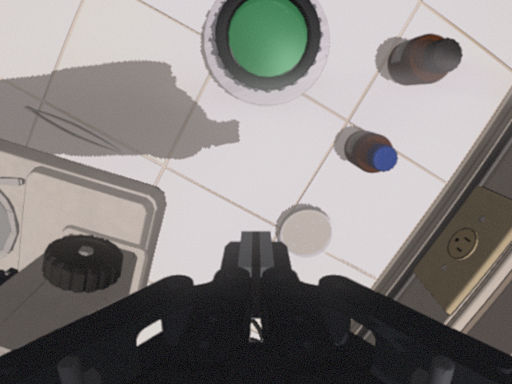

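View pics/side11.png

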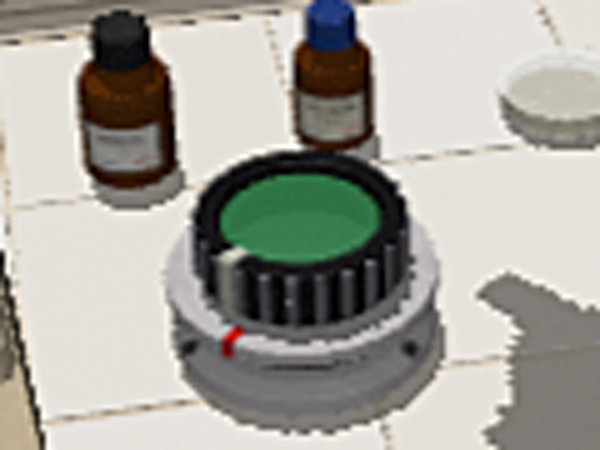

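Side crop: mark at (236,256), bar down to (230,300), with the red line's top at (234,335). They look aligned. I'll shift slightly for a top view.

```bash
python3 -m pendant '[[[-1.5,3,0],[0,0,0],255],[[-1.5,2.5,0],[0,0,0],255],[[0,0,0],[0,0,0],255]]'
python3 - <<'E'
from h import *
o,c=wrist("w12");im=c["pixels"][:,:,::-1];np.savez("w12.npz",**c)
q=proj(c,[*C,.07])[0].astype(int);print(q)
x0=max(q[0]-75,0);y0=max(q[1]-75,0);print(x0,y0)
cv2.imwrite("pics/w12c.png",cv2.resize(im[y0:y0+150,x0:x0+150],None,fx=4,fy=4,interpolation=cv2.INTER_CUBIC))
s=np.load("side0.npz")
for t,h in[((170+236/5,151+256/5),.07),((170+234/5,151+335/5),.038)]:
    a=hit(s,t,h)[:2]-C;print(a,np.hypot(*a),np.arctan2(a[1],a[0]))
E
```

```text
clock: 15.82
position: [0.5681, 0.2674, 0.2601]
ee_rot: [0.966, 0.259, 0.0, -0.001]
ft_force: [0.2, 0.7, -0.7]
grip_width: 0.001
[268 118]
193 43
[-0.02716979  0.03207263] 0.042033927617992524 2.2736236354125756
[-0.04244057  0.03679278] 0.05616859579066399 2.4273545879554312
```

View pics/w12c.png

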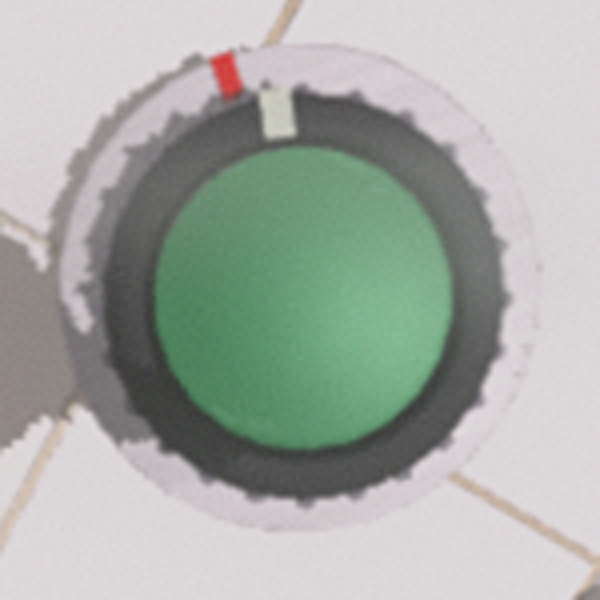

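Top view: red line at (226,75), mark at (278,113), ring centre at about (304,297). The mark is still short of the line.

Run:
```python
from h import *
c=np.load("w12.npz");f=lambda p:(193+p[0]/4-.4,43+p[1]/4-.4)
m=hit(c,f((278,113)),.07)[:2];rc=hit(c,f((304,297)),.07)[:2];r=hit(c,f((226,75)),.038)[:2];fc=hit(c,f((300,287)),.038)[:2]
print(rc,fc)
for cc in(C,rc):
  a=m-cc;b=r-cc;A=np.arctan2(a[1],a[0]);B=np.arctan2(b[1],b[0]);print(A,B,A-B,np.hypot(*a),np.hypot(*b))
```

```text
[0.55205674 0.31980555] [0.55170617 0.32084695]
2.232662524591374 2.41770099228618 -0.18503846769480603 0.04355648517865938 0.05814474572768544
2.243376190696524 2.429721716150447 -0.18634552545392324 0.04225661228266645 0.05695208606570356
```

About 0.18 rad short, which is right on the tolerance edge. One more small push of about 10 mm on the -y side.

```bash
python3 -m pendant '[[[-0.4,-3.8,0],[0,0,0],255],[[0,-0.5,-4],[0,0,0],255],[[0,0,-5],[0,0,0],255],[[0,0,-5],[0,0,0],255],[[0,0,-4],[0,0,0],255],[[0,0,-1],[0,0,0],255],[[0,0,0],[0,0,0],255]]'
python3 -c "
from h import *
plan(.005,4,.003)"
```

```text
clock: 16.75
position: [0.5673, 0.2162, 0.0674]
ee_rot: [0.967, 0.256, 0.003, 0.001]
ft_force: [-0.4, 0.4, 0.6]
grip_width: 0.001
ang -81.8 r 0.1034 contour r 0.0599 L 0.384 dz -0.14 F [-0.4  0.4  0.6]
yaw 29.6 tilt fix deg [0.  0.3 0. ] j [ 0.06  0.54 -0.64  1.67  0.37  1.05 -0.18] clk 16.75
[[-0.34, 4.41], [0.27, 0.13], [0.26, 0.14], [0.26, 0.15]]
```

```bash
python3 -m pendant '[[[-1,2.8,-0.1],[0,0,0],255],[[0,0.7,0],[0,0,0],255],[[0.1,0.6,0],[0,0,0],255],[[0,0,0],[0,0,0],255]]'
python3 -c "
from h import *
plan(.006,4,.003)"
```

```text
clock: 17.25
position: [0.5623, 0.2582, 0.0728]
ee_rot: [0.967, 0.254, 0.007, 0.001]
ft_force: [-0.9, -0.1, 0.9]
grip_width: -0.003
ang -80.8 r 0.0611 contour r 0.0586 L 0.377 dz -0.68 F [-0.9 -0.1  0.9]
yaw 29.5 tilt fix deg [-0.1  0.8  0. ] j [-0.01  0.55 -0.65  1.65  0.38  1.06 -0.25] clk 17.25
[[0.23, 0.36], [0.27, 0.13], [0.26, 0.15], [0.26, 0.15]]
```

```bash
python3 -m pendant '[[[0,0.3,-0.6],[0,0.6,0],255],[[0.4,0.3,0],[0,0,0],255],[[0.4,0.2,0],[0,0,0],255],[[0.4,0.2,0],[0,0,0],255]]'
python3 - <<'E'
from h import *
plan(.006,4,.003)
c=manip.camera("side");u,v=230,196
cv2.imwrite("pics/side13.png",cv2.resize(c["pixels"][v-45:v+45,u-60:u+60,::-1],None,fx=6,fy=6,interpolation=cv2.INTER_CUBIC))
E
```

```text
clock: 17.75
position: [0.5757, 0.2652, 0.0662]
ee_rot: [0.967, 0.253, 0.001, 0.001]
ft_force: [0.0, -3.8, 2.4]
grip_width: -0.001
ang -66.5 r 0.0581 contour r 0.0558 L 0.377 dz -0.02 F [ 0.  -3.8  2.4]
yaw 29.3 tilt fix deg [0.1 0.1 0. ] j [-0.03  0.59 -0.64  1.6   0.39  1.08 -0.26] clk 17.75
[[0.17, 0.36], [0.26, 0.15], [0.26, 0.15], [0.26, 0.15]]
```

View pics/side13.png

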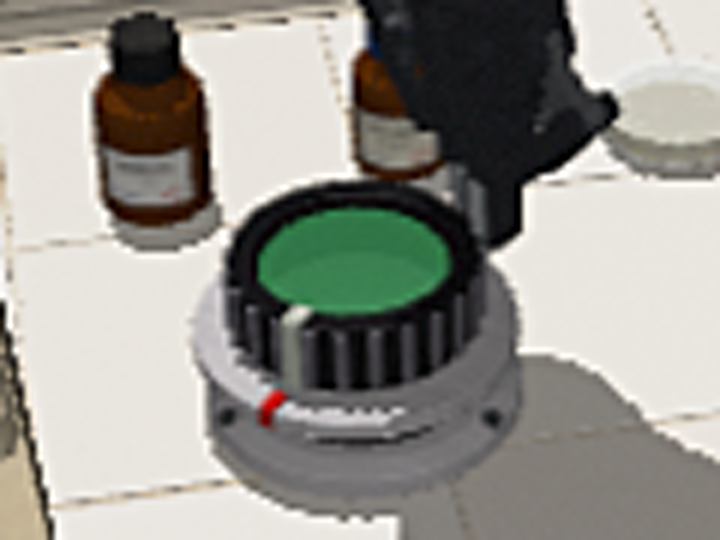

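Run:
```python
from h import *
s=np.load("side0.npz")
CC=C+np.array([-.0007,.0025+.001])
for t,h in[((170+297/6,151+318/6),.07),((170+273/6,151+400/6),.038)]:
  for cc in(C,CC):
    a=hit(s,t,h)[:2]-cc;print(a,np.hypot(*a),np.arctan2(a[1],a[0]))
for t in (2.1,2.2,2.3,2.4,2.5,2.6): print(t,((proj(s,[*(C+.044*np.array([np.cos(t),np.sin(t)])),.07])[0]-[170,151])*6).round())
```

```text
[-0.03454766  0.02805409] 0.044503624357737345 2.4595530881947134
[-0.03384766  0.02455409] 0.041815873021251074 2.514003004905031
[-0.04070189  0.03944992] 0.056682796676512215 2.3718131828455613
[-0.04000189  0.03594992] 0.053782407711093064 2.409493166939067
2.1 [265. 301.]
2.2 [273. 306.]
2.3 [282. 311.]
2.4 [292. 315.]
2.5 [302. 319.]
2.6 [313. 321.]
```

Mark is now at about 2.45, matching the red line. Back off radially and check from above.

```bash
python3 -m pendant '[[[0.3,-0.8,0],[0,0,0],255],[[0.8,-2,0],[0,0,0],255],[[1,-3,0],[0,0,0],255],[[0,0,5],[0,0,0],255],[[0,0,5],[0,0,0],255],[[0,0,5],[0,0,0],255],[[-1,1,4],[0,0,0],255],[[-1.5,4,0],[0,0,0],255],[[-1.5,4,0],[0,0,0],255],[[0,0,0],[0,0,0],255]]'
python3 - <<'E'
from h import *
o,c=wrist("w14");im=c["pixels"][:,:,::-1];np.savez("w14.npz",**c)
q=proj(c,[*C,.07])[0].astype(int)
x0=max(q[0]-75,0);y0=max(q[1]-75,0);print(q,x0,y0)
cv2.imwrite("pics/w14c.png",cv2.resize(im[y0:y0+150,x0:x0+150],None,fx=4,fy=4,interpolation=cv2.INTER_CUBIC))
c=manip.camera("side");u,v=230,196
cv2.imwrite("pics/side14.png",cv2.resize(c["pixels"][v-45:v+45,u-60:u+60,::-1],None,fx=6,fy=6,interpolation=cv2.INTER_CUBIC))
E
```

```text
clock: 19.05
position: [0.562, 0.2845, 0.2634]
ee_rot: [0.969, 0.247, 0.004, 0.001]
ft_force: [-0.3, 0.2, -0.2]
grip_width: 0.001
[262 135] 187 60
```

View pics/w14c.png

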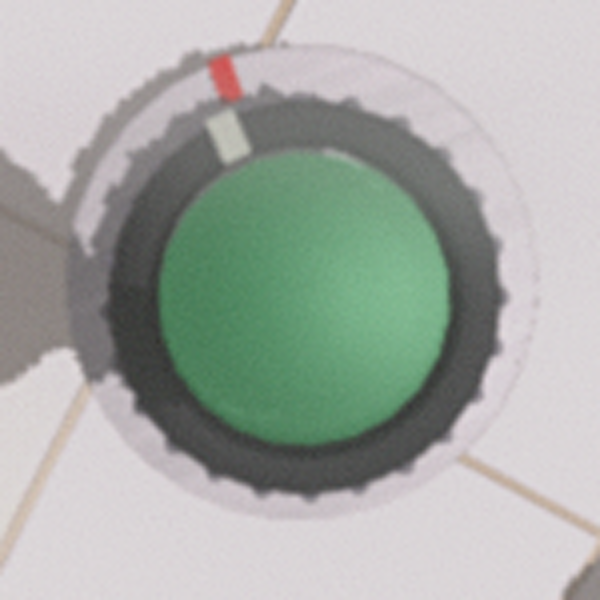

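View pics/side14.png

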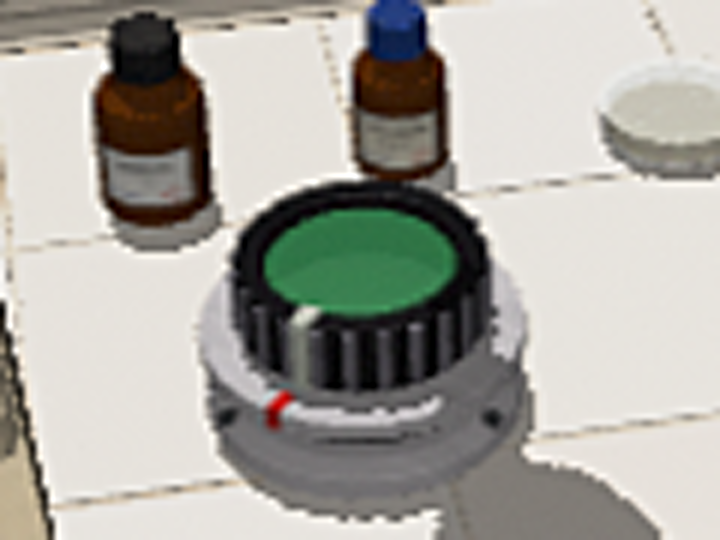

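Run:
```python
from h import *
c=np.load("w14.npz");f=lambda p:(187+p[0]/4-.4,60+p[1]/4-.4)
m=hit(c,f((228,137)),.07)[:2];rc=hit(c,f((304,297)),.07)[:2];r=hit(c,f((226,78)),.038)[:2]
for cc in(C,rc):
  a=m-cc;b=r-cc;A=np.arctan2(a[1],a[0]);B=np.arctan2(b[1],b[0]);print(A,B,A-B)
s=np.load("side0.npz")
for t,h in[((170+306/6,151+316/6),.07),((170+282/6,151+398/6),.038)]:
    a=hit(s,t,h)[:2]-C;print(np.hypot(*a),np.arctan2(a[1],a[0]))
a=manip.camera("side");P=cloud(a);P0=cloud(s)
d=np.abs(P[...,2]-P0[...,2]);d[:, :]=np.where((a["range_z"]>0)&(s["range_z"]>0),d,0)
for nm,(u,v) in dict(b0=(195,172),b1=(236,166),dish=(283,171),vial=(197,272),forc=(330,250)).items():
    print(nm,np.abs(a["pixels"][v-15:v+15,u-12:u+12].astype(int)-s["pixels"][v-15:v+15,u-12:u+12]).mean().round(1),d[v-15:v+15,u-12:u+12].max().round(3))
```

```text
2.501056081449967 2.411084321470813 0.08997175997915408
2.5180569946931235 2.421232420019547 0.09682457467357652
0.04206007488030048 2.515039286223625
0.05402909197551273 2.4115479994569506
b0 6.5 0.006
b1 7.5 0.006
dish 11.0 0.007
vial 9.5 0.006
forc 11.1 0.006
```

The mark is about 0.09 rad past the line by both views, within 0.2. The bystanders are unmoved and the tool is clear, 0.18 m or more above the ring. Handing in.

```bash
python3 -c "
from h import *
print(manip.get_obs()['joint_velocities'].round(3));print(manip.hand_in())"
```

```text
[ 0.007  0.002  0.004  0.001 -0.001 -0.    -0.005]
the job is handed in; nothing more can be done
None
```

I rolled the ring anticlockwise with the outside of the closed fingers until the white mark had come round to the red line for the second time. I then backed off and handed the job in at about 19 s; no verdict was reported.

- **Mark position:** the last wrist and side views both put the mark 0.09–0.10 rad past the red line, within the 0.2 rad allowed. The first stop came up about 0.18 rad short, so I added one small push of about 10 mm.
- **Turn count:** I followed the mark through intermediate pictures: about 1.4 rad at the start, then roughly 3.8, 7.4 and 11.2, ending near 12.66 (4π plus 0.09).
- **Forces:** pushing forces read at the end of each call were about 10 N or less, against the 40 N limit. Readings during the moves were not recorded.
- **Lens and bystanders:** the fingers worked only on the rim, and I never brought them down over the glass. Side-camera depth at all five bystanders was within 7 mm of the starting picture, which is noise level.
- **At hand-in:** the robot was clear of everything, with the fingertips about 0.18 m above the ring.
- **Disagreements:**
  - My starting angle came out at 1.41–1.50 rad, slightly above the stated maximum of 1.4.
  - The fingers drifted outward and came off the rim during some strokes, which I corrected by pressing a little deeper.

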